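Wedge a pine block tight in the holding board

TASK

Make the pine block fast on the holding board so that it can be filed: slide it home against the back fence and the end stop, then drive the wedge that fits into the gap between block and slanted cleat, thin end towards the stop, until it is firmly jammed and holds the block by itself. A firm push does it; do not ram it so hard that the pine is bruised, and leave the tools, mug and hardware lying about where they are.

Things in the scene. Friction and masses are not known exactly. Their poses are not given: they have to be found in the camera images.
- holding_board: Fixed wooden board 165 (x) x 210 (y) x 18 mm, origin under its centre. 26 mm high over the deck: back fence, inner face at x = +60.5 mm, and end stop, inner face at y = +87. In front a dark wooden cleat, 17 mm high over the deck (bolt heads 4 more), y = -38 to +47, outer edge about x = -56; its inner face slants 1 in 8 towards +x as y grows. Its setting in x (slotted holes) differs by up to 2.5 mm either way.
- home (a point): point on the deck (18 mm over the bench) where the middle of the block's underside lies when the block stands home against fence and stop; at x = 38, y = 27 mm on the board
- mouth (a point): point on the deck in the middle of the gap's mouth, at the right-hand end of the home block, at x = 2, y = -33 mm on the board; with the block home the gap is 24 to 29 mm wide here (the side at the cleat varies) and narrows 1 in 8 towards the stop
- pine_block: Pine block 45 x 120 x 45 mm, about 0.28 kg (0.2 to 0.4), long side along its y; origin under its centre. Lies loose on the deck between fence and cleat, 4 to 10 mm off the fence and 12 to 35 mm off the stop, slightly askew; its upper 28 mm stand clear above the cleat.
- wedge: The thicker of two plain wooden wedges: 120 mm long (y), 26 high, 31 thick at the butt (-y end), 16 at the thin end (+y end), taper 1 in 8 shared by both sides, 0.08 kg; origin under its centre; lies flat on the bench. Driven tight its centre lies between y = -30 and +17 mm on the board, turned -0.062 rad from it (one side flat on the block), the butt still sticking out. Once it jams it hardly moves: a push of 15 to 25 N on the butt is enough, and friction then keeps it.
- slim_wedge: The thinner wedge, of the same wood: 100 mm long (y), 26 high, 13 thick at the butt, 8 at the thin end; origin under its centre; too thin to jam in this gap. Either wedge may lie nearer to the robot.
- flat_file: bystander: flat file with wooden handle, 343 mm long along its y, origin under its middle
- try_square: bystander: try square lying flat, 179 x 100 x 14 mm
- tape_measure: bystander: yellow tape measure, 36 x 82 x 62 mm
- cold_chisel: bystander: steel cold chisel, 173 mm long
- mug: bystander: mug, 86 mm across, 94 mm high
- nut: bystander: large steel nut, 31 mm across
- bolt: bystander: steel bolt, 81 mm long
- pencil: bystander: green pencil, 117 mm long

How it is judged (in metres and radians):
At the end, for the whole second after the job is handed in: The block stands flat, against fence and stop within 2.5 to 3 mm and square to the board within 0.03 rad; the thick wedge lies flat on the deck in the gap, thin end towards the stop, and presses on the block with more than 5 N; block and wedge are at rest (x of pine_block in the frame of holding_board between 0.0355 and 0.0405 m and y of pine_block in the frame of holding_board between 0.024 and 0.03 m and z of pine_block in the frame of holding_board between 0.015 and 0.021 m and angle between the x axis of pine_block and the x axis of holding_board, either way round below 0.03 rad and angle between pine_block's own z axis and vertical below 0.04 rad and y of wedge in the frame of holding_board between -0.045 and 0.03 m and z of wedge in the frame of holding_board between 0.015 and 0.0215 m and angle between wedge's own z axis and vertical below 0.06 rad and angle between the y axis of wedge and the y axis of holding_board, either way round below 0.15 rad and contact force between wedge and pine_block above 5 N and linear speed of each of wedge, pine_block below 0.01 m/s); the robot touches nothing.
It fails at once if the wedge is rammed: more than 60 N between wedge and block, which bruises the pine (contact force between wedge and pine_block above 60 N).
It fails at once if a bystander (file, square, tape measure, chisel, mug, nut, bolt or pencil) is pushed more than 3 cm from its place (distance of any of flat_file, try_square, tape_measure, cold_chisel, mug, nut, bolt, pencil from where it was at the start of the episode above 0.03 m).
It also fails if it takes over 56 s, if anything falls off the work surface, if the arm or the gripper's body presses on something with over 40 N, if the wrist force passes 120 N, or if a joint passes its speed limit or range.

ROBOT

A 6-joint arm with a two-finger parallel gripper is mounted at the origin on a cart in front of the work surface, level with it; the furniture and walls round the work are solid. World frame = base frame: x ahead of the robot, y to its left, z up, the work surface at z = 0. Lengths are in m, angles in degrees, forces in N, time in s.
With the tool pointing down it reaches from about 0.3 to 0.75 m from the base axis. Payload 8.5 kg.
Tool frame: the origin (TCP) lies between the finger pads; the fingertips stand 19 mm ahead of it and the grasp point (between the pads) is the TCP; z points along the fingers, y is the line along which they close (so a half turn about z gives the same grasp; the last joint's range is limited). The gripper opens to 85 mm and grips with 20 to 120 N. Pads are 22 mm wide; open, the fingers measure 114 mm over their backs; the gripper's body (76 mm by 85 mm) begins 54 mm behind the grasp point. The pads swing forward as they close: fully open they stand 13 mm farther back than shut.
Start: joints at [56.075, 21.807, 74.336, -0, 83.858, -12.336], TCP at [0.202, 0.511, 0.219] pointing down, gripper open.
Joint ranges: [-178.18, 178.18], [-50.72, 133.34], [12.68, 142.11], [-81.47, 261.47], [9.98, 163.14], [-165.26, 165.26]. Speed limits (degrees/s): [136.94, 136.94, 180, 180, 180, 180].

INTERFACE

Orientations are given as a 3x3 rotation matrix whose columns are the frame's x, y, z axes.
In Python, from rig import env, optics gives the robot as it stands.
- The arm moves only by the tool arm_command, never from a script. Its argument "commands" is one flat list of numbers, 7 for each row, row after row: the closure, from -1 (fully open) to 1 (shut), so that 0 is half open, then the shift along the tool's x, y, z as a fraction of full scale, then the turn, a rotation vector about the tool's x, y, z as a fraction of full scale. A call has 1 to 12 rows; each row is the pose to reach, as a shift and turn from the pose commanded when the call began, along the tool's axes at that moment; what a row does not reach only later rows make up. Full scale, the value 1, is 500 mm for a shift and 120 degrees for a turn. A row lasts 1/12 s, in which the tool goes at most 41.7 mm and 7.16 degrees, less where a joint would pass 70% of its speed; a pose out of reach is approached as far as the arm can. A call with a number of a shift or a turn outside -1 to 1 is refused whole. A call with a gripper value outside its range is refused whole. The fingers move at their own pace and stop on an object; "newtons" is the grip in N (left out, the last holds). Time passes only in rows, so rows that repeat a pose let the fingers close. It gives the time, the measured TCP pose, the force, the opening and the grip force at its end, in the units of the state.
- env.observe(): the state, without advancing time (a new reading comes with each control period).
- optics.get_image(name): name is "scene" or "side" or "wrist"; returns a dict with "image" (400x640x3 uint8, red, green, blue), "intrinsics" (3x3 intrinsics, pixels), "origin" and "orientation" of the camera in the world; the wrist camera has in their place "tool_from_camera" (4x4, takes a point from camera to tool coordinates, whose origin is the TCP and whose axes are the flange's). Camera axes: x right, y down, z forward; pixel columns grow to the right and rows downward; lengths in m; the calibration is good to about 2 mm. A picture is of the moment at which its call begins: read the wrist's pose just before it. There is no depth.
- env.close_job(): hands the job in; it is judged then, once.
The state is a dict: "time_s": time; "q": joint angles; "qvel": joint speeds; "joint_efforts": joint torques, N m; "position": TCP position; "tool_rot": TCP orientation; "ft_force": force on the tool from outside, world axes, zero at the start; "wrist_torque": the same for the moment, N m; "grip_width": finger opening in m; "gripper_force": force on a finger pad.
Only numpy, scipy, OpenCV 4.12 (cv2) and the standard library are available. Lean on these libraries where they do the work, as an engineer would, in place of code of your own. Each camera call takes 0.05 s, during which the arm holds its last target. There are 200 camera calls.

## Working session

There is one attempt and no reset: what is moved stays moved. The work goes in short steps, Python scripts to look and compute and a tool call to move; the robot and the scene stay as the last step left them, time stands still between calls to the robot, and variables do not carry over. Pictures are saved under pics/ and viewed, at most 10 in all, crops included, and the job is handed in when it is done.

Besides the shell and the picture viewer there is one more tool, called after ">>>" as name(argument=value, ...), one argument or row to a line, values as JSON. arm_command: Moves the arm, as the interface text tells. Shift numbers are shares of 500 mm and turn numbers shares of 120 degrees, none past 1 either way. Its arguments: {"type":"object","properties":{"commands":{"type":"array","items":{"type":"number"}},"newtons":{"type":"number"}},"required":["commands"]}

```bash
ls; mkdir -p pics
cat > h.py <<'E'
from rig import env, optics
import numpy as np, cv2, pickle
def snap(n,f):
    s=env.observe(); d=optics.get_image(n)
    cv2.imwrite(f'pics/{f}.png',d['image'][:,:,::-1]); pickle.dump((s,d),open(f'pics/{f}.pkl','wb'))
def cam(f):
    s,d=pickle.load(open(f'pics/{f}.pkl','rb'))
    if 'origin' in d: return np.array(d['intrinsics']),np.array(d['origin']),np.array(d['orientation'])
    T=np.array(d['tool_from_camera']);R=np.array(s['tool_rot'])
    return np.array(d['intrinsics']),np.array(s['position'])+R@T[:3,3],R@T[:3,:3]
def pt(f,u,v,z):
    K,o,R=cam(f); r=R@np.linalg.solve(K,[u,v,1.]); return o+r*(z-o[2])/r[2]
def px(f,p):
    K,o,R=cam(f); c=K@(R.T@(np.array(p)-o)); return c[:2]/c[2]
E
python3 - <<'E'
from h import *
snap('scene','s0'); snap('side','d0'); snap('wrist','w0')
s=env.observe(); print(s)
for f in ('s0','d0','w0'): print(cam(f))
a=[cv2.imread(f'pics/{f}.png') for f in ('s0','d0','w0')]
E
```

```text
pics
{'time_s': 0.15, 'q': array([ 5.60759556e+01,  2.18328885e+01,  7.43711430e+01, -1.56435523e-03,
        8.38587254e+01, -1.23366158e+01]), 'qvel': array([-0.02399131, -0.18244599, -0.22329638,  0.03622519, -0.08956397,
        0.0058538 ]), 'joint_efforts': array([ 1.99328206e-03, -4.48622739e+01, -2.31343621e+01, -1.69537375e-04,
        3.76782220e-03,  5.28098866e-06]), 'position': array([0.20224047, 0.51121802, 0.21846784]), 'tool_rot': array([[-9.29858253e-01,  3.67917493e-01, -5.88762777e-04],
       [ 3.67917906e-01,  9.29857818e-01, -9.24019114e-04],
       [ 2.07502875e-04, -1.07582317e-03, -9.99999400e-01]]), 'ft_force': array([-0.34509106, -0.32497814, -1.11813084]), 'wrist_torque': array([-0.00514506, -0.00181995, -0.03753327]), 'gripper_force': 0.0, 'grip_width': 0.08586832071146801}
(array([[459.15271608,   0.        , 315.24098099],
       [  0.        , 459.15271608, 206.55825522],
       [  0.        ,   0.        ,   1.        ]]), array([-0.19190978, -0.28603074,  1.21706436]), array([[ 0.07900186, -0.8653296 ,  0.49493776],
       [-0.99686547, -0.06646743,  0.04291044],
       [-0.00423443, -0.49677637, -0.86786826]]))
(array([[391.5192904 ,   0.        , 322.40499581],
       [  0.        , 391.5192904 , 197.41543429],
       [  0.        ,   0.        ,   1.        ]]), array([0.2249224 , 0.4432191 , 0.92926599]), array([[-9.41771500e-01, -2.64687406e-01,  2.07381337e-01],
       [-3.36253414e-01,  7.40799232e-01, -5.81506784e-01],
       [ 2.89587447e-04, -6.17379199e-01, -7.86665647e-01]]))
(array([[313.76311933,   0.        , 314.29274187],
       [  0.        , 313.76311933, 197.58717022],
       [  0.        ,   0.        ,   1.        ]]), array([0.13861269, 0.53710206, 0.37369524]), array([[ 0.36745751,  0.89592342,  0.24959206],
       [ 0.93003947, -0.35361722, -0.09990715],
       [-0.00124911,  0.2688421 , -0.96318345]]))
```

View pics/s0.png

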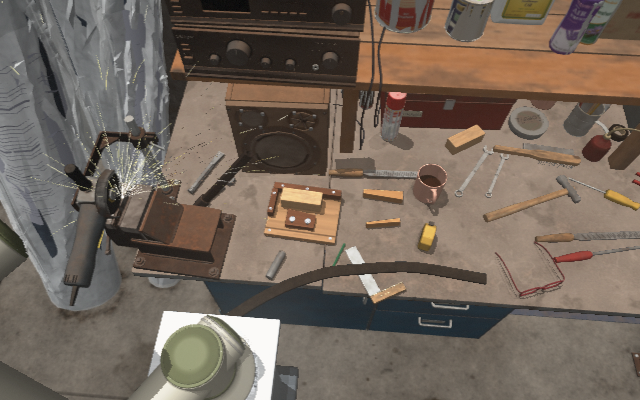

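View pics/d0.png

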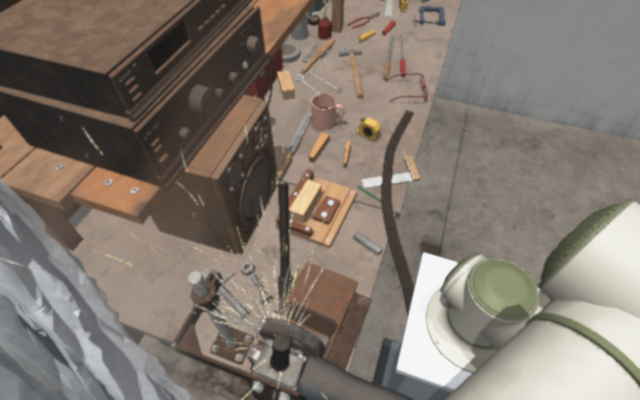

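The scene image shows the board at about (303,212), the thick wedge at (383,196), the slim wedge at (383,223), and a black strap running from (240,310) to (485,278). I'll enlarge both views.

Run:
```python
from h import *
a=cv2.imread('pics/s0.png')[160:300,250:450]; cv2.imwrite('pics/s0c.png',cv2.resize(a,None,fx=4,fy=4,interpolation=cv2.INTER_CUBIC))
a=cv2.imread('pics/d0.png')[120:260,260:430]; cv2.imwrite('pics/d0c.png',cv2.resize(a,None,fx=4,fy=4,interpolation=cv2.INTER_CUBIC))
for u,v in((303,212),(383,196),(383,223)): print(pt('s0',u,v,0.02))
# strap end triangulation
def ray(f,u,v):
    K,o,R=cam(f); r=R@np.linalg.solve(K,[u,v,1.]); return o,r
o1,r1=ray('s0',485,279);o2,r2=ray('d0',409,112)
t=np.linalg.lstsq(np.c_[r1,-r2],o2-o1,rcond=None)[0];print('strap',o1+t[0]*r1,o2+t[1]*r2)
```

```text
[ 0.46931505 -0.19189941  0.02      ]
[ 0.54344235 -0.42943297  0.02      ]
[ 0.45047668 -0.42998546  0.02      ]
strap [ 0.304375   -0.71640209  0.00354844] [ 0.30556369 -0.71682741  0.00418541]
```

View pics/s0c.png

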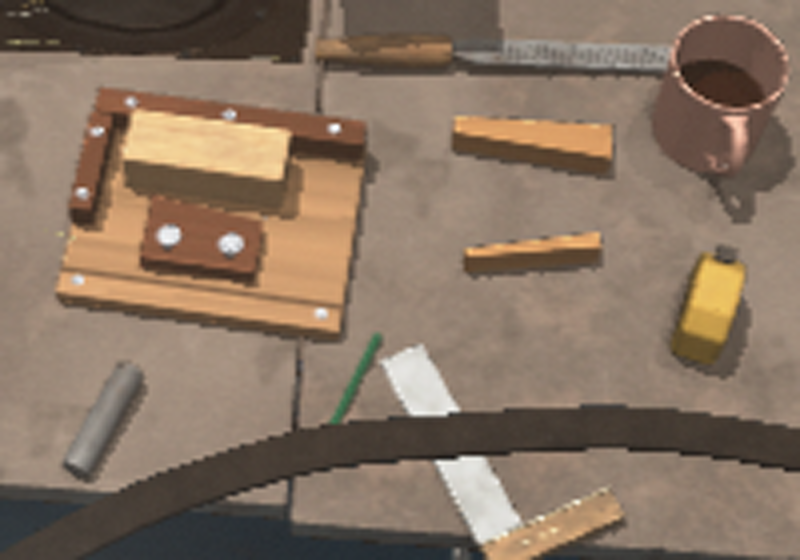

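View pics/d0c.png

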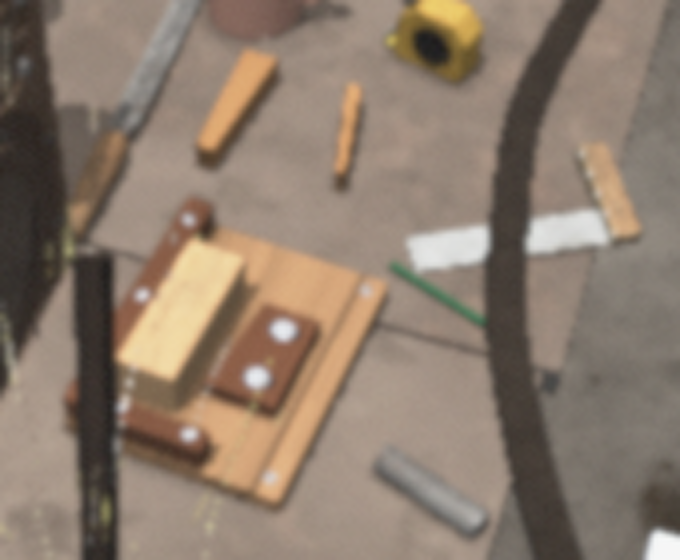

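```bash
cat >> h.py <<'E'
from scipy.optimize import least_squares
def fit(obs,x0):
    # obs: list (frame, u,v, model xyz); pose x,y,yaw
    def w(p,m): c,s=np.cos(p[2]),np.sin(p[2]); return [p[0]+c*m[0]-s*m[1],p[1]+s*m[0]+c*m[1],m[2]]
    r=least_squares(lambda p:np.ravel([px(f,w(p,m))-np.array([u,v]) for f,u,v,m in obs]),x0,loss='soft_l1')
    return r.x, np.round(r.fun if 0 else np.ravel([px(f,w(r.x,m))-np.array([u,v]) for f,u,v,m in obs]),1)
E
python3 - <<'E'
from h import *
S=lambda a,b:('s0',250+a/4-.4,160+b/4-.4); D=lambda a,b:('d0',260+a/4-.4,120+b/4-.4)
b=.0825
obs=[(*S(58,290),(-b,.105,.018)),(*S(342,320),(-b,-.105,.018)),(*S(367,122),(b,-.105,.044)),(*S(97,88),(b,.105,.044)),
(*D(270,495),(-b,.105,.018)),(*D(387,288),(-b,-.105,.018))]
print(fit(obs,[.47,-.19,0]))
t=.06
obs=[(*S(612,125),(.0155,-t,.026)),(*S(612,155),(-.0155,-t,.026)),(*S(453,117),(.008,t,.026)),(*S(453,131),(-.008,t,.026)),
(*S(612,173),(-.0155,-t,0)),(*S(453,150),(-.008,t,0)),
(*D(245,50),(.0155,-t,.026)),(*D(278,60),(-.0155,-t,.026)),(*D(200,143),(.008,t,.026)),(*D(214,152),(-.008,t,.026))]
print(fit(obs,[.54,-.43,0]))
def ray(f,u,v):
    K,o,R=cam(f); r=R@np.linalg.solve(K,[u,v,1.]); return o,r
# strap heights: along scene points, project for various z into side
for u,v in((400,266),(330,270),(280,288)):
    print([ (z,np.round(px('d0',pt('s0',u,v,z)))) for z in(0,.1,.2)], pt('s0',u,v,0))
for n,u,v in(('mug',431,185),('tape',427,235),('square',385,290),('pencilend',344,245),('filehandle',330,173),('chisel',276,265)): print(n,pt('s0',u,v,.0)[:2].round(3))
E
```

```text
(array([ 0.46985633, -0.19367436, -0.07370892]), array([-0.6, -0.2, -0.3,  2.1,  1. , -1.2,  0. , -1.5,  1.3,  1.3, -0.3,
       -1.9]))
(array([ 0.55124811, -0.42841372, -0.03796564]), array([ 0.3, -0.5,  0. ,  0.7,  0.5, -0.2,  0.2,  0.7, -1.3,  0.5, -0.6,
        0.4, -0.4, -0.6, -0.1, -0.8, -1. ,  0.5,  0.1, -0.4]))
[(0, array([388., 155.])), (0.1, array([404., 139.])), (0.2, array([424., 121.]))] [ 0.32663028 -0.48133575  0.        ]
[(0, array([381., 203.])), (0.1, array([399., 184.])), (0.2, array([421., 163.]))] [ 0.29914625 -0.28384353  0.        ]
[(0, array([391., 245.])), (0.1, array([411., 225.])), (0.2, array([434., 202.]))] [ 0.23521756 -0.14895705  0.        ]
mug [ 0.608 -0.582]
tape [ 0.431 -0.562]
square [ 0.252 -0.439]
pencilend [ 0.38 -0.32]
filehandle [ 0.629 -0.263]
chisel [ 0.302 -0.13 ]
```

Run:
```python
from h import *
def ray(f,u,v):
    K,o,R=cam(f); r=R@np.linalg.solve(K,[u,v,1.]); return o,r
def tri(a,b):
    o1,r1=ray('s0',*a);o2,r2=ray('d0',*b)
    t=np.linalg.lstsq(np.c_[r1,-r2],o2-o1,rcond=None)[0];return (o1+t[0]*r1).round(3),(o2+t[1]*r2).round(3)
print('bar',tri((242,160),(284,186)),tri((199,203),(284,290)))
print('knob',tri((130,120),(197,276)),'grinder',tri((105,185),(278,325)),'speaker',tri((332,87),(247,97)))
s=env.observe();R=np.array(s['tool_rot']);
np.set_printoptions(suppress=True,precision=4)
p=np.array(s['position'])
print(R.T@(np.array([.2,.51,.42])-p)/.5, R.T@(np.array([.45,0.0,.42])-p)/.5,R.T@(np.array([.42,-.22,.42])-p)/.5)
```

```text
bar (array([ 0.475, -0.042,  0.261]), array([ 0.489, -0.046,  0.27 ])) (array([0.442, 0.103, 0.082]), array([0.441, 0.104, 0.081]))
knob (array([0.519, 0.233, 0.34 ]), array([0.52 , 0.233, 0.341])) grinder (array([0.351, 0.26 , 0.301]), array([0.368, 0.253, 0.307])) speaker (array([ 0.687, -0.257,  0.319]), array([ 0.676, -0.255,  0.309]))
[ 0.0034 -0.0043 -0.4031] [-0.8369 -0.7688 -0.4024] [-0.9429 -1.2001 -0.402 ]
```

```bash
cat >> h.py <<'E'
np.set_printoptions(suppress=True,precision=3)
from scipy.spatial.transform import Rotation as Ro
def go(p,ang=None,ref=None):
    "shift/turn fractions to reach TCP p with tool x at heading ang (deg), tool down"
    s=env.observe() if ref is None else ref; R=np.array(s['tool_rot'])
    d=R.T@(np.array(p)-s['position'])/.5
    if ang is None: return d
    a=np.deg2rad(ang);c,n=np.cos(a),np.sin(a); T=np.array([[c,n,0],[n,-c,0],[0,0,-1]])
    return np.r_[d,np.rad2deg(Ro.from_matrix(R.T@T).as_rotvec())/120]
E
python3 -c "
from h import *
print(go([.3,.4,.45],120),go([.45,0.03,.45],85.8))"
```

```text
[-0.264 -0.135 -0.463 -0.001  0.     0.32 ] [-0.815 -0.713 -0.462 -0.001  0.     0.605]
```

>>> arm_command(
  commands=[-1, 0, 0, -0.463, 0, 0, 0, -1, 0, 0, -0.463, 0, 0, 0, -1, 0, 0, -0.463, 0, 0, 0.1, -1, 0, 0, -0.463, 0, 0, 0.2, -1, 0, 0, -0.463, 0, 0, 0.3, -1, -0.264, -0.135, -0.463, 0, 0, 0.4, -1, -0.264, -0.135, -0.463, 0, 0, 0.45, -1, -0.264, -0.135, -0.463, 0, 0, 0.5, -1, -0.815, -0.713, -0.463, 0, 0, 0.605, -1, -0.815, -0.713, -0.463, 0, 0, 0.605, -1, -0.815, -0.713, -0.463, 0, 0, 0.605, -1, -0.815, -0.713, -0.463, 0, 0, 0.605],
)

```text
time_s: 1.15
position: [0.3496, 0.2636, 0.448]
tool_rot: [[0.062, 0.998, -0.0], [0.998, -0.062, -0.0], [-0.0, -0.0, -1.0]]
ft_force: [1.2, 0.8, 1.1]
grip_width: 0.0856
gripper_force: 0.0
```

```bash
python3 -c "
from h import *
s=env.observe();print(s['position'],s['tool_rot'],s['q'],s['time_s'])
print(go([.4,-.24,.45],85.8),go([.4,-.24,.2],85.8))"
```

```text
[0.35  0.264 0.448] [[ 0.062  0.998 -0.   ]
 [ 0.998 -0.062 -0.   ]
 [-0.    -0.    -1.   ]] [ 21.447   6.437  58.699  -0.002 114.878  24.988] 1.15
[-0.999  0.163 -0.004 -0.     0.     0.005] [-0.999  0.163  0.496 -0.     0.     0.005]
```

>>> arm_command(
  commands=[-1, -0.999, 0.163, 0, 0, 0, 0, -1, -0.999, 0.163, 0, 0, 0, 0, -1, -0.999, 0.163, 0, 0, 0, 0, -1, -0.999, 0.163, 0, 0, 0, 0, -1, -0.999, 0.163, 0, 0, 0, 0, -1, -0.999, 0.163, 0, 0, 0, 0, -1, -0.999, 0.163, 0, 0, 0, 0, -1, -0.999, 0.163, 0, 0, 0, 0, -1, -0.999, 0.163, 0, 0, 0, 0, -1, -0.999, 0.163, 0, 0, 0, 0, -1, -0.999, 0.163, 0, 0, 0, 0, -1, -0.999, 0.163, 0, 0, 0, 0],
)

```text
time_s: 2.15
position: [0.4017, -0.2339, 0.448]
tool_rot: [[0.057, 0.998, -0.0], [0.998, -0.057, 0.0], [0.0, -0.0, -1.0]]
ft_force: [0.5, 1.1, 0.4]
grip_width: 0.0853
gripper_force: 0.0
```

>>> arm_command(
  commands=[-1, 0, 0, 0.496, 0, 0, 0, -1, 0, 0, 0.496, 0, 0, 0, -1, 0, 0, 0.496, 0, 0, 0, -1, 0, 0, 0.496, 0, 0, 0, -1, 0, 0, 0.496, 0, 0, 0, -1, 0, 0, 0.496, 0, 0, 0, -1, 0, 0, 0.496, 0, 0, 0, -1, 0, 0, 0.496, 0, 0, 0],
)

```text
time_s: 2.82
position: [0.402, -0.2316, 0.2]
tool_rot: [[0.056, 0.998, -0.002], [0.998, -0.056, 0.002], [0.002, -0.002, -1.0]]
ft_force: [1.0, -0.4, 0.7]
grip_width: 0.0854
gripper_force: 0.0
```

Run:
```python
from h import *
snap('wrist','w1'); s=env.observe(); print(s['position'],s['time_s'],cam('w1'))
```

```text
[ 0.403 -0.232  0.202] 2.8667 (array([[313.763,   0.   , 314.293],
       [  0.   , 313.763, 197.587],
       [  0.   ,   0.   ,   1.   ]]), array([ 0.406, -0.163,  0.355]), array([[ 0.998, -0.053, -0.017],
       [-0.055, -0.962, -0.267],
       [-0.002,  0.267, -0.964]]))
```

View pics/w1.png

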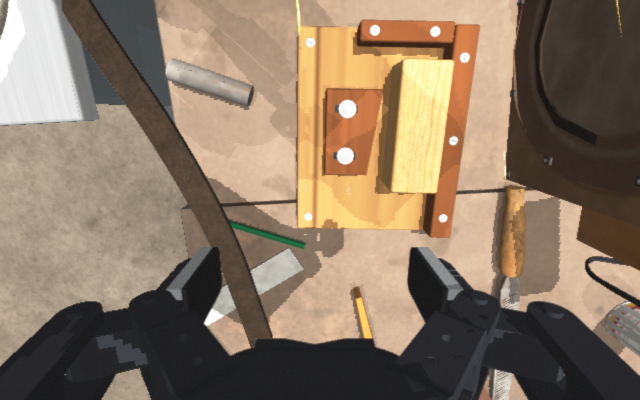

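Run:
```python
from h import *
a=cv2.imread('pics/w1.png')[10:245,290:490]; cv2.imwrite('pics/w1c.png',cv2.resize(a,None,fx=2.5,fy=2.5,interpolation=cv2.INTER_CUBIC))
```

```text
(no output)
```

View pics/w1c.png

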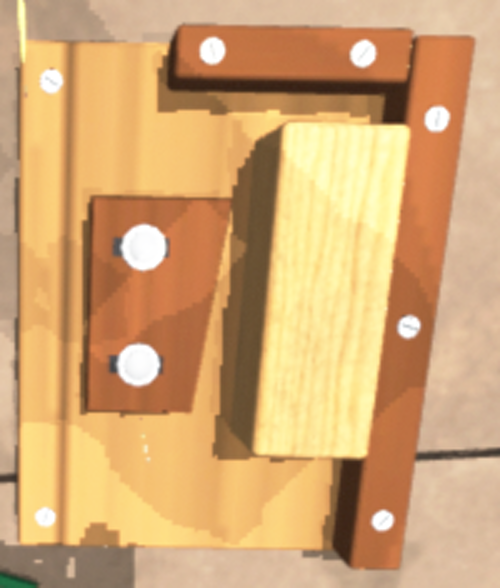

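```bash
cat > m.py <<'E'
from h import *
C=lambda a,b:('w1',290+a/2.5-.3,10+b/2.5-.3)
b=.0825
obs=[(*C(20,42),(-b,.105,.018)),(*C(18,543),(-b,-.105,.018)),(*C(474,38),(b,.105,.044)),(*C(400,568),(b,-.105,.044)),(*C(352,566),(.0605,-.105,.044))]
B,res=fit(obs,[.47,-.19,-.07])
def tob(p): c,s=np.cos(B[2]),np.sin(B[2]); d=np.array(p[:2])-B[:2]; return np.array([c*d[0]+s*d[1],-s*d[0]+c*d[1]])
def tow(x,y,z=None): c,s=np.cos(B[2]),np.sin(B[2]); return np.array([B[0]+c*x-s*y,B[1]+s*x+c*y]+([] if z is None else [z]))
E
python3 - <<'E'
from m import *
print(B,res)
for n,a,c,z in [('cl',92,197,.035),('ci',230,197,.035),('ci',190,411,.035),('cl',88,410,.035),('stop',172,79,.044),('stop',405,81,.044)]: print(n,tob(pt(*C(a,c),z))*1e3)
t=.0225;l=.06
bo=[(*C(283,124),(-t,l,.063)),(*C(410,125),(t,l,.063)),(*C(367,457),(t,-l,.063)),(*C(254,455),(-t,-l,.063))]
P,r=fit(bo,[.5,-.18,-.07]); print(P,r,tob(P)*1e3,P[2]-B[2])
print(env.observe()['ft_force'])
E
```

```text
[ 0.467 -0.193 -0.066] [-1.4 -1.3  0.2  1.5  0.9 -5.3  0.6  2.  -0.8  2.6]
cl [-52.63   46.154]
ci [ 0.703 46.733]
ci [-10.151 -37.485]
cl [-52.503 -37.544]
stop [-24.849  86.304]
stop [59.501 86.538]
[ 0.501 -0.185 -0.074] [-0.7 -1.2  0.7 -0.5  0.7  1.4 -0.7  1.3] [33.076  9.62 ] -0.007710583017947317
[-0.028 -0.864  0.943]
```

```bash
sed -i 's/^B,res.*/obs[2]=(*C(172,79),(-.025,.087,.044)); obs+=[(*C(405,81),(.058,.087,.044))]\nB,res=fit(obs,[.47,-.19,-.07])/' m.py
python3 - <<'E'
from m import *
print(B,res)
for a,c in [(230,197),(190,411)]: print(tob(pt(*C(a,c),.035))*1e3)
t=.0225;l=.06
bo=[(*C(283,124),(-t,l,.063)),(*C(410,125),(t,l,.063)),(*C(367,457),(t,-l,.063)),(*C(254,455),(-t,-l,.063))]
P,r=fit(bo,[.5,-.18,-.07]); print(P,tob(P)*1e3,P[2]-B[2])
h=90+np.rad2deg(B[2]); print(h)
print(go(tow(-.014,0,.15),h),go(tow(-.014,0,.066),h),go(tow(-.005,0,.066),h))
print(np.array(env.observe()['tool_rot']).T@np.r_[np.cos(B[2]),np.sin(B[2]),0])
E
```

```text
[ 0.468 -0.193 -0.068] [-0.6 -1.5  0.5  1.3  0.7 -0.9  0.9  2.1 -0.5  2.7 -0.8 -0.5]
[ 0.067 46.717]
[-10.626 -37.521]
[ 0.501 -0.185 -0.074] [32.511  9.667] -0.0057927515363844495
86.08120525454002
[0.087 0.098 0.104 0.001 0.001 0.006] [0.087 0.097 0.272 0.001 0.001 0.006] [0.087 0.115 0.272 0.001 0.001 0.006]
[-0.012  1.     0.001]
```

>>> arm_command(
  commands=[1, 0.087, 0.098, 0.104, 0, 0, 0.006, 1, 0.087, 0.098, 0.104, 0, 0, 0.006, 1, 0.087, 0.098, 0.104, 0, 0, 0.006, 1, 0.087, 0.098, 0.104, 0, 0, 0.006, 1, 0.087, 0.098, 0.104, 0, 0, 0.006, 1, 0.087, 0.098, 0.104, 0, 0, 0.006, 1, 0.087, 0.098, 0.104, 0, 0, 0.006, 1, 0.087, 0.098, 0.2, 0, 0, 0.006, 1, 0.087, 0.098, 0.24, 0, 0, 0.006, 1, 0.087, 0.098, 0.272, 0, 0, 0.006, 1, 0.087, 0.098, 0.272, 0, 0, 0.006, 1, 0.087, 0.098, 0.272, 0, 0, 0.006],
)

```text
time_s: 3.87
position: [0.4536, -0.1917, 0.0647]
tool_rot: [[0.069, 0.998, 0.0], [0.998, -0.069, -0.0], [-0.0, 0.0, -1.0]]
ft_force: [-0.4, -0.1, 0.5]
grip_width: 0.0001
gripper_force: 0.0
```

Run:
```python
from m import *
snap('wrist','w2'); s=env.observe(); print(tob(s['position'])*1e3,s['position'],s['ft_force'],s['grip_width'])
```

```text
[-13.974  -0.09 ] [ 0.454 -0.192  0.065] [ 0.307  0.341 -0.703] -6.988905137848713e-05
```

View pics/w2.png

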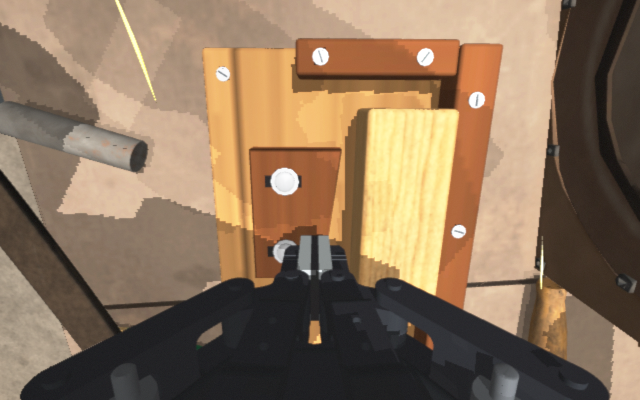

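>>> arm_command(
  commands=[1, 0, 0.006, 0, 0, 0, 0, 1, 0, 0.012, 0, 0, 0, 0, 1, 0, 0.016, 0, 0, 0, 0, 1, 0, 0.02, 0, 0, 0, 0, 1, 0, 0.024, 0, 0, 0, 0, 1, 0, 0.028, 0, 0, 0, 0, 1, 0, 0.028, 0, 0, 0, 0, 1, 0, 0.028, 0, 0, 0, 0],
)

```text
time_s: 4.58
position: [0.4676, -0.192, 0.064]
tool_rot: [[0.068, 0.998, -0.0], [0.998, -0.068, 0.0], [0.0, -0.0, -1.0]]
ft_force: [-0.4, 0.4, -0.2]
grip_width: 0.0002
gripper_force: 0.0
```

>>> arm_command(
  commands=[1, 0, 0.003, 0, 0, 0, 0, 1, 0, 0.003, 0, 0, 0, 0, 1, 0, 0.003, 0, 0, 0, 0],
)

```text
time_s: 4.83
position: [0.469, -0.1922, 0.0641]
tool_rot: [[0.068, 0.998, -0.0], [0.998, -0.068, 0.0], [0.0, -0.0, -1.0]]
ft_force: [0.1, 0.6, 0.8]
grip_width: 0.0
gripper_force: 0.0
```

>>> arm_command(
  commands=[1, 0, 0.003, 0, 0, 0, 0, 1, 0, 0.003, 0, 0, 0, 0, 1, 0, 0.003, 0, 0, 0, 0],
)

```text
time_s: 5.08
position: [0.4706, -0.1923, 0.0641]
tool_rot: [[0.068, 0.998, 0.0], [0.998, -0.068, -0.0], [-0.0, 0.0, -1.0]]
ft_force: [0.5, 0.8, -0.5]
grip_width: -0.0
gripper_force: 0.0
```

>>> arm_command(
  commands=[1, 0, 0.003, 0, 0, 0, 0, 1, 0, 0.003, 0, 0, 0, 0],
)

```text
time_s: 5.25
position: [0.4722, -0.1924, 0.0641]
tool_rot: [[0.068, 0.998, 0.0], [0.998, -0.068, -0.0], [-0.0, 0.0, -1.0]]
ft_force: [-1.0, 0.3, 1.0]
grip_width: -0.0002
gripper_force: 0.0
```

>>> arm_command(
  commands=[1, 0, 0.003, 0, 0, 0, 0, 1, 0, 0.003, 0, 0, 0, 0],
)

```text
time_s: 5.42
position: [0.4738, -0.1925, 0.0641]
tool_rot: [[0.068, 0.998, 0.0], [0.998, -0.068, -0.0], [-0.0, 0.0, -1.0]]
ft_force: [0.7, -0.1, 0.2]
grip_width: 0.0001
gripper_force: 0.0
```

>>> arm_command(
  commands=[1, 0, 0.003, 0, 0, 0, 0, 1, 0, 0.003, 0, 0, 0, 0],
)

```text
time_s: 5.58
position: [0.4752, -0.1926, 0.0641]
tool_rot: [[0.068, 0.998, 0.0], [0.998, -0.068, -0.0], [-0.0, 0.0, -1.0]]
ft_force: [-0.6, -0.3, 0.5]
grip_width: -0.0002
gripper_force: 0.0
```

>>> arm_command(
  commands=[1, 0, 0.003, 0, 0, 0, 0, 1, 0, 0.003, 0, 0, 0, 0],
)

```text
time_s: 5.75
position: [0.4767, -0.1927, 0.0641]
tool_rot: [[0.068, 0.998, 0.0], [0.998, -0.068, -0.0], [-0.0, 0.0, -1.0]]
ft_force: [-0.4, -0.0, 0.9]
grip_width: 0.0001
gripper_force: 0.0
```

>>> arm_command(
  commands=[1, 0, 0.003, 0, 0, 0, 0, 1, 0, 0.003, 0, 0, 0, 0],
)

```text
time_s: 5.92
position: [0.4782, -0.1928, 0.0641]
tool_rot: [[0.069, 0.998, 0.0], [0.998, -0.069, -0.0], [-0.0, 0.0, -1.0]]
ft_force: [0.1, 1.0, 0.7]
grip_width: -0.0
gripper_force: 0.0
```

Run:
```python
from m import *
snap('wrist','w3'); s=env.observe(); print(tob(s['position'])*1e3,s['ft_force'])
a=cv2.imread('pics/w3.png')[30:300,200:500]; cv2.imwrite('pics/w3c.png',cv2.resize(a,None,fx=2,fy=2,interpolation=cv2.INTER_CUBIC))
```

```text
[10.114  0.725] [-0.325 -0.896 -0.764]
```

View pics/w3c.png

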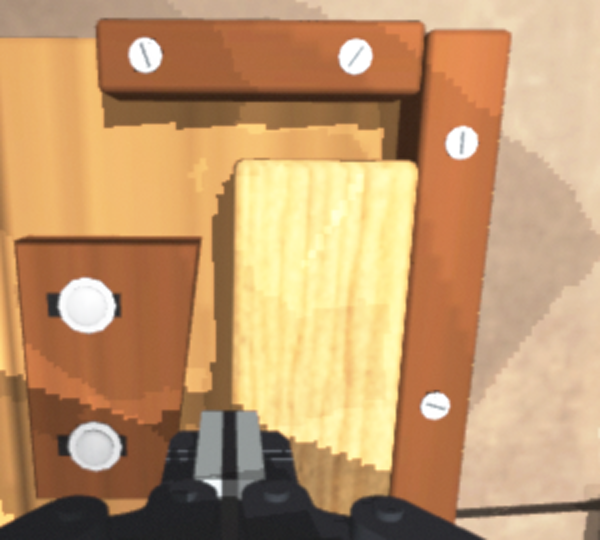

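Run:
```python
from m import *
s,d=pickle.load(open('pics/w3.pkl','rb'));T=np.array(d['tool_from_camera']);K=np.array(d['intrinsics'])
for x in(0,.011):
  for z in(-.01,0,.01,.019):
    c=K@(T[:3,:3].T@(np.array([x,0,z])-T[:3,3]));print(x,z,c[:2]/c[2], K[0,0]/c[2]*.001)
F=lambda a,b:('w3',200+a/2-.2,30+b/2-.2)
t=.0225;l=.06
for n,a,b in [('NW',235,160),('NE',417,162),('W',232,390),('E',393,470)]: print(n,tob(pt(*F(a,b),.063))*1e3)
for n,a,b in [('finW',196,470),('finE',263,470)]: print(n,tob(pt(*F(a,b),.06))*1e3)
```

```text
0 -0.01 [315.069 251.356] 1.9802453293645643
0 0 [315.02  243.255] 1.866768710911231
0 0.01 [314.977 236.032] 1.7655926206622505
0 0.019 [314.941 230.169] 1.683474963320591
0.011 -0.01 [315.096 231.   ] 2.0179197596511944
0.011 0 [315.045 223.941] 1.9002125792291362
0.011 0.01 [314.999 217.66 ] 1.7954804929707018
0.011 0.019 [314.962 212.571] 1.7106259439139175
NW [11.236 69.546]
NE [54.96 69.1 ]
W [10.615 10.808]
E [ 54.971 -12.612]
finW [  0.573 -14.197]
finE [ 19.367 -14.193]
```

The block hasn't moved, and the finger covers x 0.6–19.4 over it. So the closed tips are above the block top, higher than I assumed. I'll touch down gently to find the tip height.

>>> arm_command(
  commands=[1, 0, 0, 0.002, 0, 0, 0, 1, 0, 0, 0.002, 0, 0, 0],
)

```text
time_s: 6.13
position: [0.4779, -0.1927, 0.0629]
tool_rot: [[0.069, 0.998, -0.0], [0.998, -0.069, 0.0], [0.0, -0.0, -1.0]]
ft_force: [0.4, 0.1, -0.4]
grip_width: 0.0001
gripper_force: 0.0
```

>>> arm_command(
  commands=[1, 0, 0, 0.002, 0, 0, 0, 1, 0, 0, 0.002, 0, 0, 0],
)

```text
time_s: 6.3
position: [0.4779, -0.1927, 0.0619]
tool_rot: [[0.069, 0.998, -0.0], [0.998, -0.069, 0.0], [0.0, -0.0, -1.0]]
ft_force: [0.7, 0.0, 0.3]
grip_width: -0.0002
gripper_force: 0.0
```

>>> arm_command(
  commands=[1, 0, 0, 0.002, 0, 0, 0, 1, 0, 0, 0.002, 0, 0, 0],
)

```text
time_s: 6.47
position: [0.4779, -0.1927, 0.0609]
tool_rot: [[0.069, 0.998, -0.0], [0.998, -0.069, 0.0], [0.0, -0.0, -1.0]]
ft_force: [-0.0, 0.0, 0.8]
grip_width: -0.0
gripper_force: 0.0
```

>>> arm_command(
  commands=[1, 0, 0, 0.003, 0, 0, 0, 1, 0, 0, 0.006, 0, 0, 0],
)

```text
time_s: 6.63
position: [0.478, -0.1928, 0.058]
tool_rot: [[0.069, 0.998, 0.0], [0.998, -0.069, -0.0], [-0.0, 0.0, -1.0]]
ft_force: [-0.2, -0.4, -0.8]
grip_width: -0.0001
gripper_force: 0.0
```

>>> arm_command(
  commands=[1, 0, 0, 0.003, 0, 0, 0, 1, 0, 0, 0.006, 0, 0, 0],
)

```text
time_s: 6.8
position: [0.478, -0.1928, 0.0549]
tool_rot: [[0.069, 0.998, -0.0], [0.998, -0.069, 0.0], [0.0, -0.0, -1.0]]
ft_force: [-0.6, 0.1, -0.0]
grip_width: -0.0
gripper_force: 0.0
```

>>> arm_command(
  commands=[1, 0, 0, 0.003, 0, 0, 0, 1, 0, 0, 0.006, 0, 0, 0],
)

```text
time_s: 6.97
position: [0.478, -0.1928, 0.0519]
tool_rot: [[0.069, 0.998, -0.0], [0.998, -0.069, 0.0], [0.0, -0.0, -1.0]]
ft_force: [-0.8, -0.2, -0.5]
grip_width: 0.0002
gripper_force: 0.0
```

>>> arm_command(
  commands=[1, 0, 0, 0.002, 0, 0, 0, 1, 0, 0, 0.004, 0, 0, 0],
)

```text
time_s: 7.13
position: [0.4782, -0.1928, 0.0505]
tool_rot: [[0.069, 0.998, 0.0], [0.998, -0.069, -0.0], [-0.0, 0.0, -1.0]]
ft_force: [-4.4, 2.6, 16.1]
grip_width: 0.0
gripper_force: 8.1
```

>>> arm_command(
  commands=[1, 0, 0, 0.002, 0, 0, 0, 1, 0, 0, 0.004, 0, 0, 0],
)

```text
time_s: 7.3
position: [0.4784, -0.1929, 0.0503]
tool_rot: [[0.068, 0.998, 0.002], [0.998, -0.068, -0.001], [-0.001, 0.002, -1.0]]
ft_force: [-7.8, 5.8, 34.1]
grip_width: 0.0001
gripper_force: 17.5
```

Run:
```python
from m import *
snap('wrist','w4'); s=env.observe(); print(s['position'],s['ft_force'],s['wrist_torque'])
a=cv2.imread('pics/w4.png'); b=cv2.imread('pics/w3.png')
cv2.imwrite('pics/w4c.png',cv2.resize(a[80:330,200:500],None,fx=2.4,fy=2.4,interpolation=cv2.INTER_CUBIC))
```

```text
[ 0.478 -0.193  0.05 ] [-6.584  3.721 24.99 ] [0.702 1.127 0.035]
```

View pics/w4c.png

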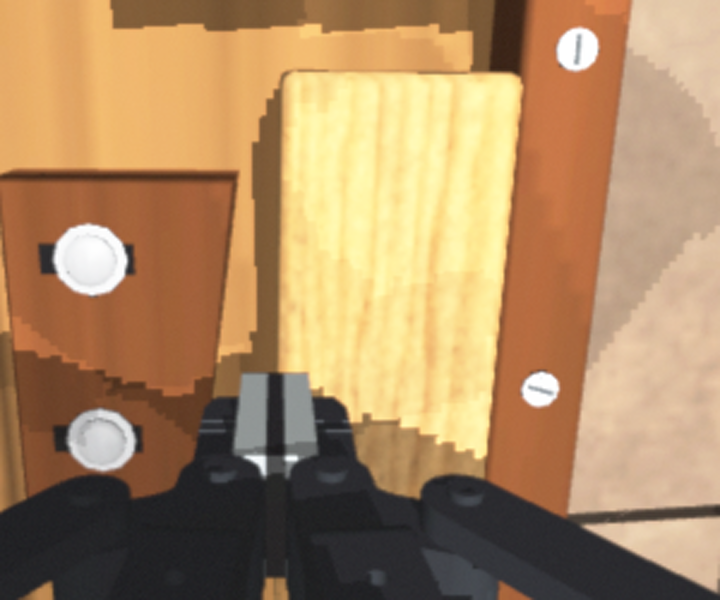

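Contact came at TCP z 0.0505 against a block top at 0.063. The closed tips are therefore about 12.5 mm above the TCP reading, and I'll use that offset. Next: back off, go lower and push.

>>> arm_command(
  commands=[1, 0, 0, -0.03, 0, 0, 0, 1, 0, 0, -0.03, 0, 0, 0, 1, 0, -0.05, -0.03, 0, 0, 0, 1, 0, -0.05, -0.03, 0, 0, 0, 1, 0, -0.05, 0.02, 0, 0, 0, 1, 0, -0.05, 0.034, 0, 0, 0, 1, 0, -0.05, 0.034, 0, 0, 0],
)

```text
time_s: 7.93
position: [0.4523, -0.1905, 0.0294]
tool_rot: [[0.069, 0.998, -0.003], [0.998, -0.069, 0.002], [0.002, -0.003, -1.0]]
ft_force: [0.2, 0.4, 0.1]
grip_width: 0.0003
gripper_force: 0.0
```

>>> arm_command(
  commands=[1, 0, 0.006, 0, 0, 0, 0, 1, 0, 0.01, 0, 0, 0, 0, 1, 0, 0.014, 0, 0, 0, 0, 1, 0, 0.018, 0, 0, 0, 0, 1, 0, 0.018, 0, 0, 0, 0],
)

```text
time_s: 8.35
position: [0.4627, -0.1918, 0.0315]
tool_rot: [[0.068, 0.998, 0.001], [0.998, -0.068, -0.001], [-0.001, 0.001, -1.0]]
ft_force: [-0.2, 0.1, 0.6]
grip_width: -0.0
gripper_force: 0.0
```

>>> arm_command(
  commands=[1, 0, 0.004, 0, 0, 0, 0, 1, 0, 0.008, 0, 0, 0, 0],
)

```text
time_s: 8.52
position: [0.466, -0.1919, 0.0312]
tool_rot: [[0.068, 0.998, -0.0], [0.998, -0.068, 0.0], [0.0, -0.0, -1.0]]
ft_force: [-2.9, -0.2, 1.6]
grip_width: 0.0
gripper_force: 1.2
```

>>> arm_command(
  commands=[1, 0, 0.004, 0, 0, 0, 0, 1, 0, 0.006, 0, 0, 0, 0],
)

```text
time_s: 8.68
position: [0.469, -0.1921, 0.0312]
tool_rot: [[0.068, 0.998, -0.0], [0.998, -0.068, 0.0], [0.0, -0.0, -1.0]]
ft_force: [-2.7, 0.4, 2.1]
grip_width: 0.0001
gripper_force: 1.3
```

>>> arm_command(
  commands=[1, 0, 0.002, 0, 0, 0, 0, 1, 0, 0.004, 0, 0, 0, 0],
)

```text
time_s: 8.85
position: [0.4701, -0.1918, 0.0311]
tool_rot: [[0.068, 0.998, -0.002], [0.998, -0.068, 0.001], [0.001, -0.003, -1.0]]
ft_force: [-11.7, -0.2, 8.3]
grip_width: -0.0003
gripper_force: 5.9
```

>>> arm_command(
  commands=[1, 0, 0.002, 0, 0, 0, 0, 1, 0, 0.002, 0, 0, 0, 0],
)

```text
time_s: 9.02
position: [0.47, -0.1918, 0.0311]
tool_rot: [[0.068, 0.998, -0.005], [0.998, -0.068, 0.001], [0.001, -0.005, -1.0]]
ft_force: [-12.7, 0.7, 9.1]
grip_width: -0.0001
gripper_force: 6.4
```

>>> arm_command(
  commands=[1, 0, 0.002, 0, 0, 0, 0, 1, 0, 0.002, 0, 0, 0, 0],
)

```text
time_s: 9.18
position: [0.4701, -0.1918, 0.0311]
tool_rot: [[0.068, 0.998, -0.007], [0.998, -0.068, 0.002], [0.001, -0.007, -1.0]]
ft_force: [-17.9, -1.8, 12.4]
grip_width: 0.0001
gripper_force: 8.9
```

Run:
```python
from m import *
s=env.observe();print(tob(s['position'])*1e3)
print(go(tow(-.01,0,.031),86.1),go(tow(-.01,0,.09),86.1),go(tow(.038,-.078,.09),86.1),go(tow(.038,-.078,.0315),86.1))
```

```text
[1.998 1.187]
[-0.002 -0.024  0.    -0.003 -0.001  0.   ] [-0.002 -0.025 -0.118 -0.003 -0.001  0.   ] [-0.158  0.071 -0.119 -0.003 -0.001  0.   ] [-0.158  0.072 -0.002 -0.003 -0.001  0.   ]
```

>>> arm_command(
  commands=[1, 0, -0.03, 0, 0, 0, 0, 1, 0, -0.03, -0.06, 0, 0, 0, 1, 0, -0.03, -0.118, 0, 0, 0, 1, -0.158, 0.066, -0.118, 0, 0, 0, 1, -0.158, 0.066, -0.118, 0, 0, 0, 1, -0.158, 0.066, -0.118, 0, 0, 0, 1, -0.158, 0.066, -0.06, 0, 0, 0, 1, -0.158, 0.066, 0, 0, 0, 0, 1, -0.158, 0.066, 0, 0, 0, 0],
)

```text
time_s: 9.93
position: [0.4985, -0.2719, 0.0263]
tool_rot: [[0.069, 0.998, -0.007], [0.998, -0.069, 0.006], [0.005, -0.007, -1.0]]
ft_force: [-1.7, 0.6, -1.2]
grip_width: 0.0004
gripper_force: 0.0
```

>>> arm_command(
  commands=[1, 0.01, 0, 0, 0, 0, 0, 1, 0.016, 0, 0, 0, 0, 0, 1, 0.02, 0, 0, 0, 0, 0, 1, 0.024, 0, 0, 0, 0, 0, 1, 0.03, 0, 0, 0, 0, 0],
)

```text
time_s: 10.35
position: [0.502, -0.2586, 0.0323]
tool_rot: [[0.068, 0.998, 0.002], [0.998, -0.068, -0.001], [-0.001, 0.002, -1.0]]
ft_force: [0.2, 0.8, 0.8]
grip_width: 0.0003
gripper_force: 0.0
```

Run:
```python
from m import *
s=env.observe();print(tob(s['position'])*1e3,s['position'],s['ft_force'])
```

```text
[ 38.466 -63.251] [ 0.502 -0.259  0.032] [0.193 0.826 0.78 ]
```

>>> arm_command(
  commands=[1, 0.004, 0, 0, 0, 0, 0, 1, 0.008, 0, 0, 0, 0, 0, 1, 0.012, 0, 0, 0, 0, 0, 1, 0.016, 0, 0, 0, 0, 0, 1, 0.02, 0, 0, 0, 0, 0],
)

```text
time_s: 10.77
position: [0.5024, -0.2487, 0.0312]
tool_rot: [[0.069, 0.998, 0.0], [0.998, -0.069, -0.0], [-0.0, 0.0, -1.0]]
ft_force: [0.4, -2.6, 1.9]
grip_width: -0.0002
gripper_force: 1.2
```

>>> arm_command(
  commands=[1, 0.004, 0, 0, 0, 0, 0, 1, 0.008, 0, 0, 0, 0, 0],
)

```text
time_s: 10.93
position: [0.5026, -0.2444, 0.0311]
tool_rot: [[0.069, 0.998, 0.0], [0.998, -0.069, -0.0], [-0.0, 0.0, -1.0]]
ft_force: [0.0, -1.6, 1.7]
grip_width: -0.0002
gripper_force: 1.2
```

>>> arm_command(
  commands=[1, 0.003, 0, 0, 0, 0, 0, 1, 0.006, 0, 0, 0, 0, 0],
)

```text
time_s: 11.1
position: [0.5028, -0.2414, 0.0311]
tool_rot: [[0.068, 0.998, -0.0], [0.998, -0.068, 0.0], [0.0, -0.0, -1.0]]
ft_force: [0.6, -2.5, 1.9]
grip_width: -0.0001
gripper_force: 1.2
```

>>> arm_command(
  commands=[1, 0.003, 0, 0, 0, 0, 0, 1, 0.006, 0, 0, 0, 0, 0],
)

```text
time_s: 11.27
position: [0.5031, -0.2408, 0.0315]
tool_rot: [[0.068, 0.998, 0.001], [0.998, -0.068, -0.005], [-0.005, 0.001, -1.0]]
ft_force: [-3.8, -18.6, 1.7]
grip_width: 0.0002
gripper_force: 9.1
```

>>> arm_command(
  commands=[1, 0.003, 0, 0, 0, 0, 0, 1, 0.004, 0, 0, 0, 0, 0],
)

```text
time_s: 11.43
position: [0.5034, -0.2407, 0.0319]
tool_rot: [[0.068, 0.998, 0.002], [0.998, -0.068, -0.008], [-0.008, 0.002, -1.0]]
ft_force: [-5.7, -22.4, 1.9]
grip_width: -0.0001
gripper_force: 11.5
```

>>> arm_command(
  commands=[1, 0.002, 0, 0, 0, 0, 0, 1, 0.003, 0, 0, 0, 0, 0],
)

```text
time_s: 11.6
position: [0.5035, -0.2407, 0.0322]
tool_rot: [[0.068, 0.998, 0.002], [0.998, -0.068, -0.011], [-0.01, 0.003, -1.0]]
ft_force: [-8.4, -29.2, 2.4]
grip_width: 0.0001
gripper_force: 14.7
```

>>> arm_command(
  commands=[1, 0.002, 0, 0, 0, 0, 0, 1, 0.003, 0, 0, 0, 0, 0],
)

```text
time_s: 11.77
position: [0.5035, -0.2407, 0.0325]
tool_rot: [[0.068, 0.998, 0.002], [0.998, -0.068, -0.013], [-0.013, 0.003, -1.0]]
ft_force: [-10.5, -35.4, 2.6]
grip_width: -0.0001
gripper_force: 18.0
```

Run:
```python
from m import *
s=env.observe();print(tob(s['position'])*1e3)
print(go(tow(.036,-.065,.032),86.1),go(tow(.036,-.065,.2),86.1),go([.551,-.40,.2],86.1))
```

```text
[ 38.735 -45.3  ]
[-0.039 -0.005  0.001  0.001  0.006 -0.   ] [-0.044 -0.004 -0.335  0.001  0.006 -0.   ] [-0.316  0.117 -0.331  0.001  0.006 -0.   ]
```

>>> arm_command(
  commands=[1, -0.045, 0, 0, 0, 0, 0, 1, -0.045, 0, -0.06, 0, 0, 0, 1, -0.045, 0, -0.15, 0, 0, 0, 0, -0.1, 0.02, -0.23, 0, 0, 0, 0, -0.2, 0.06, -0.31, 0, 0, 0, 0, -0.316, 0.117, -0.331, 0, 0, 0, 0, -0.316, 0.117, -0.331, 0, 0, 0, 0, -0.316, 0.117, -0.331, 0, 0, 0, 0, -0.316, 0.117, -0.331, 0, 0, 0, 0, -0.316, 0.117, -0.331, 0, 0, 0],
)

```text
time_s: 12.6
position: [0.5506, -0.3949, 0.1954]
tool_rot: [[0.069, 0.998, -0.001], [0.998, -0.069, 0.002], [0.002, -0.001, -1.0]]
ft_force: [0.7, 1.0, 0.2]
grip_width: 0.0429
gripper_force: 0.0
```

Run:
```python
from m import *
snap('wrist','w5'); s=env.observe(); print(s['position'],s['grip_width'],s['ft_force'])
a=cv2.imread('pics/w5.png')
hsv=cv2.cvtColor(a,cv2.COLOR_BGR2HSV)
u,v=px('w5',[.551,-.428,.026]); print(u,v, hsv[int(v),int(u)])
m=cv2.inRange(hsv,(5,110,60),(25,255,255))
n,l,st,ce=cv2.connectedComponentsWithStats(m)
for i in range(1,n):
    if st[i,4]>250: 
        c=cv2.findContours((l==i).astype(np.uint8),0,2)[0][0]; print(st[i],hsv[l==i].mean(0)); print(cv2.approxPolyDP(c,3,True)[:,0].tolist())
# predicted corners
P=[.551,-.428,-.038]
c,n_=np.cos(P[2]),np.sin(P[2])
for x,y in((.0155,-.06),(-.0155,-.06),(-.008,.06),(.008,.06)): print([px('w5',[P[0]+c*x-n_*y,P[1]+n_*x+c*y,z]).round() for z in(.026,0)])
```

```text
[ 0.55  -0.394  0.195] 0.04292537834167862 [ 0.218  0.62  -0.475]
317.30813488783576 207.7783429597531 [ 25 141 255]
[  125     0   176    90 14897] [ 16.959 137.529 214.212]
[[125, 0], [139, 87], [300, 87], [299, 0]]
[  464     4   176   101 11771] [ 13.701 140.486  82.903]
[[639, 4], [466, 62], [464, 103], [639, 95]]
[ 372   32   29  114 2547] [ 15.371 134.801 158.419]
[[379, 32], [372, 37], [374, 119], [378, 143], [387, 145], [399, 139], [399, 107], [390, 33]]
[ 306  151   27  108 2251] [ 19.097 155.578 227.88 ]
[[312, 151], [306, 258], [332, 258], [325, 152]]
[ 211  168   41   84 1320] [ 15.539 161.894 161.208]
[[220, 168], [211, 173], [237, 251], [251, 241], [225, 170]]
[ 44 232  32  34 306] [ 19.768 112.605 245.882]
[[48, 232], [45, 235], [53, 237], [49, 242], [54, 247], [44, 242], [53, 251], [56, 245], [59, 258], [66, 265], [67, 258], [72, 258], [74, 265], [73, 252], [68, 248], [67, 253], [63, 252], [66, 244], [58, 237], [59, 243]]
[326 324  47  18 536] [ 10.854 199.2   100.826]
[[372, 325], [348, 325], [326, 340], [370, 337]]
[array([332., 258.]), array([331., 248.])]
[array([305., 259.]), array([306., 249.])]
[array([308., 153.]), array([308., 150.])]
[array([323., 152.]), array([323., 149.])]
```

Run:
```python
from m import *
obs=[('w5',305.7,258.5,(-.0155,-.06,.026)),('w5',332.6,258.5,(.0155,-.06,.026)),('w5',310.6,153,(-.008,.06,.026)),('w5',325.6,153,(.008,.06,.026))]
W,r=fit(obs,[.551,-.428,-.04]);print(W,r)
h=90+np.rad2deg(W[2]);print('heading',h)
c,n=np.cos(W[2]),np.sin(W[2])
# grip 35 mm from the butt? y=-.04
y=-.043
g=[W[0]-n*y,W[1]+c*y]
print(g, go([*g,.06],h), go([*g,-.010],h))
print(open('pics/w5.pkl','rb') and px('w5',[.6,-.45,0]))
```

```text
[ 0.552 -0.429 -0.056] [-0.2  0.4  0.2  0.  -0.2 -0.1  0.3 -0.3]
heading 86.81068557060725
[np.float64(0.5500190863325717), np.float64(-0.47158056802765586)] [-0.155  0.01   0.271 -0.001 -0.001 -0.006] [-0.156  0.01   0.411 -0.001 -0.001 -0.006]
[359.81  216.276]
```

>>> arm_command(
  commands=[0, -0.156, 0.01, 0.1, 0, 0, -0.006, 0, -0.156, 0.01, 0.15, 0, 0, -0.006, 0, -0.156, 0.01, 0.2, 0, 0, -0.006, 0, -0.156, 0.01, 0.271, 0, 0, -0.006, 0, -0.156, 0.01, 0.33, 0, 0, -0.006, 0, -0.156, 0.01, 0.37, 0, 0, -0.006, 0, -0.156, 0.01, 0.39, 0, 0, -0.006, 0, -0.156, 0.01, 0.398, 0, 0, -0.006, 0, -0.156, 0.01, 0.398, 0, 0, -0.006],
)

```text
time_s: 13.4
position: [0.5506, -0.4726, -0.0023]
tool_rot: [[0.055, 0.998, -0.0], [0.998, -0.055, 0.001], [0.001, -0.0, -1.0]]
ft_force: [-0.1, 0.6, 0.3]
grip_width: 0.0427
gripper_force: 0.0
```

Run:
```python
from m import *
s=env.observe(); print(s['position'],s['grip_width'],s['ft_force'])
W=[.552,-.429,-.056];h=90+np.rad2deg(W[2]);c,n=np.cos(W[2]),np.sin(W[2])
y=-.043
print(go([W[0]-n*y,W[1]+c*y,-.006],h))
```

```text
[ 0.551 -0.473 -0.002] 0.04268419505900449 [-0.094  0.593  0.349]
[ 0.001 -0.002  0.007 -0.    -0.     0.   ]
```

Positioned; now down 3 mm, close, and lift slightly.

>>> arm_command(
  commands=[0, 0, -0.001, 0.006, 0, 0, 0, 0.6, 0, -0.001, 0.006, 0, 0, 0, 1, 0, -0.001, 0.006, 0, 0, 0, 1, 0, -0.001, 0.006, 0, 0, 0, 1, 0, -0.001, 0.006, 0, 0, 0, 1, 0, -0.001, 0.006, 0, 0, 0],
  newtons=40,
)

```text
time_s: 13.9
position: [0.5504, -0.4737, -0.0038]
tool_rot: [[0.056, 0.998, 0.002], [0.998, -0.056, -0.002], [-0.002, 0.002, -1.0]]
ft_force: [-0.0, 2.3, 6.5]
grip_width: 0.0286
gripper_force: 40.0
```

>>> arm_command(
  commands=[1, 0, 0, -0.06, 0, 0, 0, 1, 0, 0, -0.12, 0, 0, 0, 1, 0, 0, -0.2, 0, 0, 0, 1, 0, 0, -0.2, 0, 0, 0, 1, 0, 0, -0.2, 0, 0, 0],
)

```text
time_s: 14.32
position: [0.5506, -0.4742, 0.0976]
tool_rot: [[0.056, 0.998, 0.004], [0.998, -0.056, -0.004], [-0.004, 0.004, -1.0]]
ft_force: [0.8, 0.2, -2.0]
grip_width: 0.0286
gripper_force: 39.7
```

Run:
```python
from m import *
snap('wrist','w6'); s=env.observe(); print(s['position'],s['grip_width'],s['ft_force'])
a=cv2.imread('pics/w6.png')
hsv=cv2.cvtColor(a,cv2.COLOR_BGR2HSV)
m=cv2.inRange(hsv,(5,110,60),(27,255,255))
n,l,st,ce=cv2.connectedComponentsWithStats(m)
for i in range(1,n):
    if st[i,4]>400 and 250<st[i,0]<350: 
        c=cv2.findContours((l==i).astype(np.uint8),0,2)[0][0]; print(st[i],cv2.approxPolyDP(c,3,True)[:,0].tolist())
# predicted: centre 43mm ahead of TCP along tool x; top height relative to TCP z
R=np.array(s['tool_rot']);p=np.array(s['position']); zt=p[2]+.005+.026
for x,y in((.008,.103),(-.008,.103),(-.0155,-.017),(.0155,-.017)):
    q=p+R@[y,x,0]; q[2]=zt; print(px('w6',q))
```

```text
[ 0.55  -0.473  0.095] 0.02843936971311559 [ 0.167  0.433 -1.251]
[  281     7    67   295 16347] [[293, 7], [281, 299], [347, 300], [336, 9]]
[322 321  37  22 448] [[357, 322], [344, 323], [322, 341], [358, 337]]
[336.1     8.858]
[291.423   8.773]
[280.207 301.087]
[347.233 300.961]
```

```bash
cat >> m.py <<'E'
hw=90+np.rad2deg(B[2]-.0624)
def wt(cx,cy,z,off=.043): # TCP for wedge centre
    c=tow(cx,cy); a=np.deg2rad(hw); return [c[0]-off*np.cos(a),c[1]-off*np.sin(a),z]
E
python3 - <<'E'
from m import *
print(B,hw)
print(go(wt(.00125,-.07,.1),hw),go(wt(.00125,-.07,.018),hw))
E
```

```text
[ 0.468 -0.193 -0.068] 82.50594861292369
[ 0.325 -0.201 -0.01   0.     0.     0.036] [ 0.325 -0.201  0.154  0.     0.     0.036]
```

>>> arm_command(
  commands=[1, 0.06, -0.04, -0.01, 0, 0, 0.01, 1, 0.12, -0.08, -0.01, 0, 0, 0.02, 1, 0.19, -0.12, -0.01, 0, 0, 0.036, 1, 0.26, -0.16, -0.01, 0, 0, 0.036, 1, 0.325, -0.201, -0.01, 0, 0, 0.036, 1, 0.325, -0.201, 0, 0, 0, 0.036, 1, 0.325, -0.201, 0.05, 0, 0, 0.036, 1, 0.325, -0.201, 0.08, 0, 0, 0.036, 1, 0.325, -0.201, 0.08, 0, 0, 0.036],
)

```text
time_s: 15.12
position: [0.457, -0.3037, 0.0509]
tool_rot: [[0.131, 0.991, -0.005], [0.991, -0.131, 0.006], [0.005, -0.006, -1.0]]
ft_force: [-0.6, 0.1, -0.4]
grip_width: 0.0285
gripper_force: 39.7
```

Run:
```python
from m import *
snap('wrist','w7'); s=env.observe(); print(s['position'],s['grip_width'],s['ft_force'],tob(s['position']))
print(go(wt(.00125,-.07,.018),hw),np.array(s['tool_rot']))
a=cv2.imread('pics/w7.png')
cv2.imwrite('pics/w7c.png',cv2.resize(a[0:320,150:550],None,fx=1.8,fy=1.8,interpolation=cv2.INTER_CUBIC))
```

```text
[ 0.458 -0.305  0.053] 0.028611021800165472 [0.135 0.209 0.033] [-0.003 -0.112]
[-0.002  0.003  0.069 -0.002 -0.002 -0.   ] [[ 0.131  0.991 -0.004]
 [ 0.991 -0.131  0.004]
 [ 0.003 -0.004 -1.   ]]
```

View pics/w7c.png

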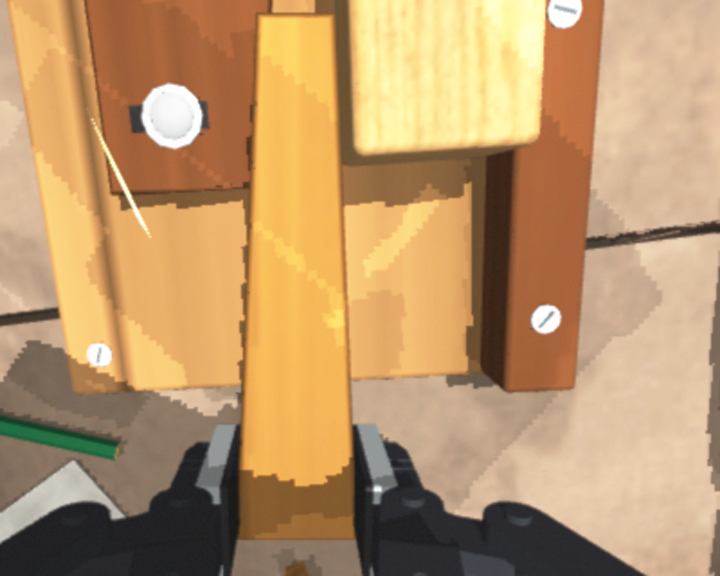

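Run:
```python
from m import *
V=lambda a,b,z: tob(pt('w7',150+a/1.8-.2,b/1.8-.2,z))*1e3
print('block corner',V(356,153,.063),V(349,10,.063),V(539,136,.063))
print('cleat',V(248,189,.035),V(112,193,.035))
print('wedge thin',V(258,15,.084),V(334,15,.084),'butt',V(240,538,.084),V(357,538,.084))
print('fence in',V(509,388,.044),V(517,152,.044))
```

```text
block corner [ 15.481 -33.276] [14.955 -2.751] [ 58.956 -32.197]
cleat [-13.482 -39.19 ] [-53.273 -37.821]
wedge thin [-4.597 -8.456] [10.038 -9.395] butt [ -18.243 -122.662] [  10.566 -124.351]
fence in [  61.184 -101.864] [ 60.864 -34.398]
```

Block corner at (15.5, −33.3) confirms it is home, and the wedge lines up with the gap. Lower it, slide in, and set it on the deck.

>>> arm_command(
  commands=[1, -0.001, 0.004, 0.04, 0, 0, 0, 1, -0.001, 0.004, 0.069, 0, 0, 0, 1, -0.001, 0.004, 0.069, 0, 0, 0, 1, 0.01, 0.003, 0.069, 0, 0, 0, 1, 0.02, 0.003, 0.069, 0, 0, 0, 1, 0.03, 0.002, 0.069, 0, 0, 0, 1, 0.038, 0.002, 0.069, 0, 0, 0, 1, 0.038, 0.002, 0.069, 0, 0, 0],
)

```text
time_s: 15.83
position: [0.4624, -0.2859, 0.0208]
tool_rot: [[0.13, 0.991, 0.001], [0.991, -0.13, -0.0], [-0.0, 0.001, -1.0]]
ft_force: [0.5, -0.2, -0.8]
grip_width: 0.0286
gripper_force: 39.8
```

>>> arm_command(
  commands=[1, 0, 0, 0.003, 0, 0, 0, 1, 0, 0, 0.005, 0, 0, 0, 1, 0, 0, 0.005, 0, 0, 0],
)

```text
time_s: 16.08
position: [0.4621, -0.2869, 0.0174]
tool_rot: [[0.131, 0.991, -0.0], [0.991, -0.131, 0.0], [0.0, -0.0, -1.0]]
ft_force: [1.1, -0.4, -0.7]
grip_width: 0.0285
gripper_force: 39.8
```

>>> arm_command(
  commands=[1, 0, 0, 0.002, 0, 0, 0, 1, 0, 0, 0.002, 0, 0, 0],
)

```text
time_s: 16.25
position: [0.4621, -0.2869, 0.0164]
tool_rot: [[0.131, 0.991, -0.0], [0.991, -0.131, 0.0], [0.0, -0.0, -1.0]]
ft_force: [0.4, -0.8, -0.8]
grip_width: 0.0287
gripper_force: 39.8
```

>>> arm_command(
  commands=[1, 0, 0, 0.002, 0, 0, 0, 1, 0, 0, 0.002, 0, 0, 0],
)

```text
time_s: 16.42
position: [0.4621, -0.2868, 0.0154]
tool_rot: [[0.131, 0.991, -0.0], [0.991, -0.131, 0.0], [0.0, -0.0, -1.0]]
ft_force: [0.8, 0.8, -1.4]
grip_width: 0.029
gripper_force: 39.8
```

>>> arm_command(
  commands=[1, 0, 0, 0.002, 0, 0, 0, 1, 0, 0, 0.002, 0, 0, 0],
)

```text
time_s: 16.58
position: [0.4621, -0.2868, 0.0145]
tool_rot: [[0.131, 0.991, -0.0], [0.991, -0.131, 0.0], [0.0, -0.0, -1.0]]
ft_force: [0.1, -1.0, -0.6]
grip_width: 0.0283
gripper_force: 39.8
```

>>> arm_command(
  commands=[1, 0, 0, 0.002, 0, 0, 0, 1, 0, 0, 0.002, 0, 0, 0],
)

```text
time_s: 16.75
position: [0.4622, -0.2869, 0.0141]
tool_rot: [[0.131, 0.991, 0.0], [0.991, -0.131, -0.0], [-0.0, 0.0, -1.0]]
ft_force: [-2.1, 1.8, 5.5]
grip_width: 0.0285
gripper_force: 40.4
```

>>> arm_command(
  commands=[1, 0.006, 0, -0.001, 0, 0, 0, 1, 0.012, -0.001, -0.001, 0, 0, 0, 1, 0.018, -0.001, -0.001, 0, 0, 0, 1, 0.024, -0.001, -0.001, 0, 0, 0, 1, 0.024, -0.001, -0.001, 0, 0, 0],
)

```text
time_s: 17.17
position: [0.4634, -0.2742, 0.0142]
tool_rot: [[0.13, 0.991, 0.0], [0.991, -0.13, 0.0], [0.0, -0.0, -1.0]]
ft_force: [0.6, 1.4, 1.9]
grip_width: 0.0289
gripper_force: 40.2
```

>>> arm_command(
  commands=[1, 0.006, 0, 0, 0, 0, 0, 1, 0.01, -0.001, 0, 0, 0, 0, 1, 0.01, -0.001, 0, 0, 0, 0],
)

```text
time_s: 17.42
position: [0.4635, -0.2694, 0.0142]
tool_rot: [[0.131, 0.991, 0.0], [0.991, -0.131, 0.0], [0.0, 0.0, -1.0]]
ft_force: [1.2, 0.5, 3.4]
grip_width: 0.0286
gripper_force: 40.2
```

>>> arm_command(
  commands=[1, 0.004, 0, 0, 0, 0, 0, 1, 0.008, 0, 0, 0, 0, 0, 1, 0.008, 0, 0, 0, 0, 0],
)

```text
time_s: 17.67
position: [0.4638, -0.2664, 0.0141]
tool_rot: [[0.131, 0.991, -0.0], [0.991, -0.131, -0.001], [-0.001, -0.0, -1.0]]
ft_force: [-2.9, -4.3, 2.3]
grip_width: 0.0288
gripper_force: 39.9
```

>>> arm_command(
  commands=[0, 0, 0, 0, 0, 0, 0, 0, 0, 0, 0, 0, 0, 0, 0, 0, 0, 0, 0, 0, 0, 0, 0, 0, 0, 0, 0, 0, 0, 0, 0, -0.06, 0, 0, 0, 0, 0, 0, -0.12, 0, 0, 0, 1, -0.09, 0, -0.12, 0, 0, 0, 1, -0.09, 0, -0.12, 0, 0, 0, 1, -0.09, 0, -0.12, 0, 0, 0, 1, -0.09, 0, -0.12, 0, 0, 0],
)

```text
time_s: 18.5
position: [0.4577, -0.31, 0.0735]
tool_rot: [[0.132, 0.991, -0.001], [0.991, -0.132, 0.001], [0.001, -0.001, -1.0]]
ft_force: [-0.4, -0.1, -0.2]
grip_width: 0.0003
gripper_force: 0.0
```

Run:
```python
from m import *
snap('wrist','w8'); s=env.observe(); print(s['position'],s['grip_width'],s['ft_force'],tob(s['position']))
a=cv2.imread('pics/w8.png');hsv=cv2.cvtColor(a,cv2.COLOR_BGR2HSV)
P=tow(.003,-.0305);A=B[2]-.0624;c,n=np.cos(A),np.sin(A)
for x,y in((.0155,-.06),(-.0155,-.06),(-.008,.06),(.008,.06)): print(px('w8',[P[0]+c*x-n*y,P[1]+n*x+c*y,.044]).round(1))
# row profile of hue/sat/val across butt region
u,v=px('w8',[P[0]+n*.05,P[1]-c*.05,.044]);v=int(v);print(u,v)
m=cv2.inRange(hsv,(17,165,150),(24,255,255))
for r in range(v-60,v+50,6):
    x=np.flatnonzero(m[r,int(u)-60:int(u)+60]); print(r,(x.min()+int(u)-60,x.max()+int(u)-60,len(x)) if len(x) else None)
```

```text
[ 0.458 -0.31   0.073] -0.00017698436614059027 [ 0.296  0.35  -0.294] [-0.002 -0.117]
[340.5 181.4]
[289.1 181.4]
[298.7 -52.9]
[330.7 -52.9]
314.7607618675032 164
104 (np.int64(295), np.int64(327), 12)
110 (np.int64(295), np.int64(326), 9)
116 (np.int64(294), np.int64(336), 5)
122 (np.int64(294), np.int64(318), 4)
128 (np.int64(295), np.int64(309), 4)
134 (np.int64(295), np.int64(298), 3)
140 (np.int64(294), np.int64(337), 3)
146 (np.int64(294), np.int64(294), 1)
152 (np.int64(294), np.int64(338), 3)
158 (np.int64(294), np.int64(311), 12)
164 (np.int64(295), np.int64(338), 22)
170 (np.int64(295), np.int64(337), 18)
176 (np.int64(295), np.int64(338), 22)
182 None
188 None
194 None
200 None
206 None
212 None
```

Run:
```python
from m import *
print(go(tow(-.0005,-.113,.017),hw))
```

```text
[ 0.008  0.003  0.113 -0.001 -0.001 -0.   ]
```

>>> arm_command(
  commands=[1, 0.008, 0.003, 0.05, 0, 0, 0, 1, 0.008, 0.003, 0.1, 0, 0, 0, 1, 0.008, 0.003, 0.113, 0, 0, 0, 1, 0.008, 0.003, 0.113, 0, 0, 0, 1, 0.014, 0.003, 0.113, 0, 0, 0, 1, 0.02, 0.003, 0.113, 0, 0, 0, 1, 0.024, 0.003, 0.113, 0, 0, 0, 1, 0.024, 0.003, 0.113, 0, 0, 0],
)

```text
time_s: 19.22
position: [0.4615, -0.2984, 0.0185]
tool_rot: [[0.13, 0.991, 0.001], [0.991, -0.13, -0.001], [-0.001, 0.001, -1.0]]
ft_force: [-0.3, 0.3, -0.6]
grip_width: -0.0001
gripper_force: 0.0
```

>>> arm_command(
  commands=[1, 0.003, 0, 0, 0, 0, 0, 1, 0.006, 0, 0, 0, 0, 0],
)

```text
time_s: 19.38
position: [0.4616, -0.2958, 0.018]
tool_rot: [[0.131, 0.991, 0.0], [0.991, -0.131, -0.001], [-0.0, 0.001, -1.0]]
ft_force: [0.6, -0.6, 0.6]
grip_width: 0.0003
gripper_force: 0.0
```

>>> arm_command(
  commands=[1, 0.003, 0, 0, 0, 0, 0, 1, 0.006, 0, 0, 0, 0, 0],
)

```text
time_s: 19.55
position: [0.4619, -0.2928, 0.0177]
tool_rot: [[0.131, 0.991, 0.0], [0.991, -0.131, -0.0], [-0.0, 0.0, -1.0]]
ft_force: [-0.4, -1.4, 1.1]
grip_width: -0.0001
gripper_force: 0.9
```

>>> arm_command(
  commands=[1, 0.002, 0, 0, 0, 0, 0, 1, 0.004, 0, 0, 0, 0, 0],
)

```text
time_s: 19.72
position: [0.462, -0.2919, 0.0178]
tool_rot: [[0.131, 0.991, -0.0], [0.991, -0.131, -0.002], [-0.002, 0.0, -1.0]]
ft_force: [-4.5, -9.5, 1.4]
grip_width: -0.0001
gripper_force: 4.9
```

Contact with the butt; increase gradually towards 20 N.

>>> arm_command(
  commands=[1, 0.002, 0, 0, 0, 0, 0, 1, 0.003, 0, 0, 0, 0, 0],
)

```text
time_s: 19.88
position: [0.4621, -0.2918, 0.018]
tool_rot: [[0.13, 0.991, -0.0], [0.991, -0.13, -0.005], [-0.005, 0.001, -1.0]]
ft_force: [-6.9, -13.6, -0.2]
grip_width: 0.0001
gripper_force: 7.1
```

>>> arm_command(
  commands=[1, 0.002, 0, 0, 0, 0, 0, 1, 0.002, 0, 0, 0, 0, 0],
)

```text
time_s: 20.05
position: [0.4621, -0.2917, 0.0181]
tool_rot: [[0.131, 0.991, -0.0], [0.991, -0.131, -0.006], [-0.006, 0.001, -1.0]]
ft_force: [-8.4, -15.6, -0.4]
grip_width: -0.0001
gripper_force: 8.2
```

>>> arm_command(
  commands=[1, 0.001, 0, 0, 0, 0, 0, 1, 0.002, 0, 0, 0, 0, 0],
)

```text
time_s: 20.22
position: [0.4622, -0.2917, 0.0182]
tool_rot: [[0.13, 0.991, -0.0], [0.991, -0.13, -0.008], [-0.008, 0.001, -1.0]]
ft_force: [-9.7, -21.3, -1.6]
grip_width: -0.0003
gripper_force: 11.2
```

>>> arm_command(
  commands=[1, 0.001, -0.001, 0, 0, 0, 0, 1, 0.001, -0.002, 0, 0, 0, 0, 1, 0.001, -0.002, 0, 0, 0, 0],
)

```text
time_s: 20.47
position: [0.4621, -0.2916, 0.0183]
tool_rot: [[0.131, 0.991, 0.002], [0.991, -0.131, -0.009], [-0.009, 0.003, -1.0]]
ft_force: [-4.7, -20.9, -3.9]
grip_width: -0.0001
gripper_force: 10.6
```

>>> arm_command(
  commands=[1, -0.01, 0, 0, 0, 0, 0, 1, -0.03, 0, 0, 0, 0, 0, 1, -0.06, 0, 0, 0, 0, 0, 1, -0.06, 0, -0.06, 0, 0, 0, 1, -0.06, 0, -0.15, 0, 0, 0, 1, -0.06, 0, -0.22, 0, 0, 0, 1, 0.1, 0, -0.22, 0, 0, 0, 1, 0.1, 0, -0.22, 0, 0, 0, 1, 0.1, 0, -0.22, 0, 0, 0, 1, 0.1, 0, -0.22, 0, 0, 0],
)

```text
time_s: 21.3
position: [0.4684, -0.2363, 0.1279]
tool_rot: [[0.129, 0.992, 0.0], [0.992, -0.129, 0.0], [0.0, 0.0, -1.0]]
ft_force: [0.1, -1.1, -1.0]
grip_width: 0.0001
gripper_force: 0.0
```

Run:
```python
from m import *
snap('wrist','w9'); s=env.observe(); print(s['position'],s['ft_force'],tob([.4622,-.2917]))
a=cv2.imread('pics/w9.png');hsv=cv2.cvtColor(a,cv2.COLOR_BGR2HSV)
V=lambda u,v,z: tob(pt('w9',u,v,z))*1e3
def pb(x,y,z): return px('w9',tow(x,y,z)).round(1)
print('wedge pred',[pb(x,y,.044) for x,y in((.0155,-.087),(-.0155,-.087))],'block',[pb(x,y,.063) for x,y in((.0155,-.033),(.0605,-.033),(.0155,.087),(.0605,.087))])
g=cv2.GaussianBlur(a,(3,3),0).astype(int)
def prof(p0,p1,n=41):  # colours along a board line at z
    out=[]
    for t in np.linspace(0,1,n):
        q=[p0[i]+t*(p1[i]-p0[i]) for i in range(3)]; u,v=pb(*q); out.append((round(q[0]*1e3,1),round(q[1]*1e3,1),g[int(round(v)),int(round(u))].tolist()))
    return out
print('butt y',*prof((-.001,-.096,.044),(-.001,-.078,.044),10),sep='\n')
print('stop end y',*prof((.04,.076,.063),(.04,.096,.063),11),sep='\n')
print('gap x @y=-20',*prof((-.014,-.02,.044),(.02,-.02,.044),18),sep='\n')
```

```text
[ 0.468 -0.237  0.128] [-0.331 -1.373 -1.045] [ 0.001 -0.099]
wedge pred [array([332.4, 249.6]), array([295.2, 251.7])] block [array([330.6, 192.6]), array([392.8, 189. ]), array([321.7,   6.5]), array([394.1,   1.6])]
butt y
(np.float64(-1.0), np.float64(-96.0), [38, 36, 38])
(np.float64(-1.0), np.float64(-94.0), [39, 36, 37])
(np.float64(-1.0), np.float64(-92.0), [39, 36, 38])
(np.float64(-1.0), np.float64(-90.0), [40, 37, 38])
(np.float64(-1.0), np.float64(-88.0), [40, 37, 39])
(np.float64(-1.0), np.float64(-86.0), [49, 46, 48])
(np.float64(-1.0), np.float64(-84.0), [49, 46, 48])
(np.float64(-1.0), np.float64(-82.0), [50, 47, 48])
(np.float64(-1.0), np.float64(-80.0), [54, 51, 52])
(np.float64(-1.0), np.float64(-78.0), [56, 53, 54])
stop end y
(np.float64(40.0), np.float64(76.0), [190, 252, 255])
(np.float64(40.0), np.float64(78.0), [190, 251, 255])
(np.float64(40.0), np.float64(80.0), [187, 251, 255])
(np.float64(40.0), np.float64(82.0), [186, 251, 255])
(np.float64(40.0), np.float64(84.0), [188, 251, 255])
(np.float64(40.0), np.float64(86.0), [167, 204, 232])
(np.float64(40.0), 
[... 522 characters left out ...]
np.float64(-4.0), np.float64(-20.0), [88, 181, 244])
(np.float64(-2.0), np.float64(-20.0), [89, 185, 246])
(np.float64(0.0), np.float64(-20.0), [98, 205, 252])
(np.float64(2.0), np.float64(-20.0), [103, 214, 254])
(np.float64(4.0), np.float64(-20.0), [104, 216, 254])
(np.float64(6.0), np.float64(-20.0), [100, 209, 253])
(np.float64(8.0), np.float64(-20.0), [100, 208, 253])
(np.float64(10.0), np.float64(-20.0), [94, 194, 249])
(np.float64(12.0), np.float64(-20.0), [65, 131, 188])
(np.float64(14.0), np.float64(-20.0), [45, 83, 119])
(np.float64(16.0), np.float64(-20.0), [72, 116, 156])
(np.float64(18.0), np.float64(-20.0), [120, 200, 245])
(np.float64(20.0), np.float64(-20.0), [139, 224, 252])
```

```bash
python3 -c "
from rig import env
print(env.close_job())"
```

```text
the job is handed in; nothing more can be done
None
```

The block is home against fence and stop, and the thick wedge was pushed in with about 23 N until it stopped moving. The job is handed in; the arm stands clear, no verdict was returned, and I could not measure the wedge's remaining grip on the block.

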